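# Open the pull-out recycling bin and empty the scrap tray into it

## Robot

A 6-joint arm with a two-finger parallel gripper is mounted at the origin on the work surface. World frame = base frame: x ahead of the robot, y to its left, z up, the work surface at z = 0. Lengths are in m, angles in rad, forces in N, time in s.
With the tool pointing down it reaches from about 0.275 to 0.85 m from the base axis. Payload 19 kg.
Tool frame: the origin (TCP) lies on the front face of the gripper's body, between the roots of the fingers; the fingertips stand 73 mm ahead of it and the grasp point (between the pads) lies bot.grip_point_offset ahead of it (bot.grip_point_offset is the distance from the TCP to the grasp point, in m); z points along the fingers, y is the line along which they close (so a half turn about z gives the same grasp; the last joint's range is limited). The gripper opens to 85 mm and grips with 20 to 120 N. Pads are 22 mm wide; open, the fingers measure 114 mm over their backs; the gripper's body (76 mm by 85 mm) begins 54 mm behind the grasp point. The pads swing forward as they close: fully open they stand 13 mm farther back than shut.
Start: joints at [1.023, 0.15, 1.437, -0, 1.554, -0.134], TCP at [0.231, 0.526, 0.304] pointing down, gripper open.
Joint ranges: [-2.8, 2.8], [-0.68, 2.1], [0.12, 2.68], [-1.39, 4.53], [0.16, 2.79], [-2.81, 2.81]. Speed limits (rad/s): [1.89, 1.89, 2.22, 3.01, 3.01, 3.01].

## Interface

Orientations are given as a unit quaternion [x, y, z, w].
In Python, from cell import bot gives the robot as it stands.
- The arm moves only by the tool drive_tool, never from a script. Its argument "series" is a list of rows, each a list of 3 entries, a list of its own where there are three numbers: the shift along the tool's x, y, z in mm, then the turn, a rotation vector about the tool's x, y, z in rad, then the opening, from 0 (shut) to 1 (fully open). A call has 1 to 8 rows; each row shifts and turns the commanded pose from where the row before left it, along the tool's axes as they then stand; what a row does not reach is not made up. A row lasts 1/10 s, in which the tool goes at most 50 mm and 8.59 degrees, less where a joint would pass 70% of its speed; a pose out of reach is approached as far as the arm can. A call with a gripper value outside its range is refused whole. The fingers move at their own pace and stop on an object; "grip_force" is the grip in N (left out, the last holds). Time passes only in rows, so rows that do not move let the fingers close. It gives the time, the measured TCP pose, the force, the opening and the grip force at its end, in the units of the state.
- bot.sense(): the state, without advancing time (a new reading comes with each control period).
- bot.read_camera(name): name is "scene" or "top" or "wrist"; returns the picture (384x512x3 uint8, red, green, blue); there is no depth.
- bot.camera_model(name): a dict with "intrinsics" (3x3 intrinsics, pixels), "k1" (the pictures are not rectified: a ray, as slopes to the right and down, at radius r is drawn at 1 + k1 r^2 times it, then the intrinsics apply), "cam_to_world" (4x4, takes a point from camera to world coordinates). Camera axes: x right, y down, z forward; pixel columns grow to the right and rows downward; lengths in m; the calibration is good to about 2 mm. A picture is of the moment at which its call begins: read the wrist's pose just before it. camera_model takes no time and is no camera call; for the wrist camera it gives the pose at the moment of the call.
- bot.finish_job(): hands the job in; it is judged then, once.
The state is a dict: "time": time; "qpos": joint angles; "joint_velocities": joint speeds; "joint_efforts": joint torques, N m; "tcp_pos": TCP position; "tool_rot": TCP orientation; "wrist_force": force on the tool from outside, world axes, zero at the start; "ft_torque": the same for the moment, N m; "gripper_width": opening from 0.0 (shut) to 1.0 (fully open); "gripper_force": force on a finger pad.
Only numpy, scipy, OpenCV 4.12 (cv2) and the standard library are available. Lean on these libraries where they do the work, as an engineer would, in place of code of your own. Each camera call takes 0.05 s, during which the arm holds its last target. There are 200 camera calls.

## Task

Lift the lid of the grey pull-out recycling bin all the way back until it rests open on its stop, then pick up the green tray by its handle and tip all three empties off it into the bin. Set the empty tray back down flat on the cabinet floor - don't drop it - and leave the lid open and the compost pail, trivet, funnel and spoon rest where they are.

Things in the scene. Friction and masses are not known exactly. Their poses are not given: they have to be found in the camera images.
- bin: Grey plastic recycling bin, 240 deep (x) x 260 wide (y), fixed, pulled out on steel rails (292 mm wide, from x = -140 to +150 mm). Origin: on the cabinet floor under its middle; z up, -x is its front, towards the robot. Rim at z = 172 mm, inside floor at 27, walls 5 mm. A fixed deck closes the top behind x = 52 mm; two dark stop lugs for the lid stand on it at y = +-85 mm.
- bin_mouth (a point): Centre of the bin's open mouth under the lid, at rim height: x = -35, z = 172 mm in the bin's frame. The mouth measures 160 mm (x) by 250 mm (y). Axes as the bin's.
- lid (a joint): Angle of the light grey flap lid about its hinge, rad: 0 = shut (level), 1.75 (100 degrees) = leaning back against the stop lugs. Nothing holds it half-way: below about 1.5 rad it falls shut (slightly damped), above about 1.65 rad it falls back onto its stop. Lid and tab weigh about 250 g.
- lid_hinge (a point): Centre of the lid's hinge line: x = +50, z = 176.5 mm in the bin's frame. The hinge runs along the bin's y; the lid's front (tab) edge swings up and over towards the bin's +x. The point turns with the lid; axes as the bin's when shut. The lid plate reaches from x = -5 to -173 mm from here, 250 mm wide, 8 mm thick, centred on the hinge height.
- lid_tab (a point): Grip point in the dark pull tab on the lid's front edge, 196 mm from the hinge line, at mid-thickness. The tab stands 36 mm out from the lid's edge (this point 23 mm out), 44 mm wide along the hinge direction, 12 mm thick, free on both sides and underneath; the bin's front wall is 26 mm behind the point. Axes as lid_hinge.
- tray: Green scrap tray, 182 long (x) x 160 wide (y), about 280 g, loose. Origin: underside, mid-width, 40 mm ahead of the rear end; z up. Floor 5 mm thick; rear (-x) wall and sides 55 mm high, sides 32 mm at the front. The front (+x) end is open: a 10 degree ramp up to the pouring edge at x = 142, z = 7 mm. The three empties on it slide off there when it is tipped 50 degrees or more.
- tray_grip (a point): Grip point in the tray's handle, a flat tongue on top of the rear wall, raked 45 degrees from the tray's vertical, up and back (-x). Tongue 52 mm wide (along y), 12 mm thick, 50 mm long; this point is 28 mm along it from the wall's top, at tray x = -57.3, y = 0, z = 71.8 mm. Axes as the tray's.
- tin: Empty small food tin, steel with a red band, 66 mm diameter x 46 high, about 50 g, standing on the tray. Origin: centre of its underside.
- tub: Empty white plastic tub, 64 mm diameter x 57 high, about 30 g, standing on the tray. Origin: centre of its underside.
- carton: Empty orange drink carton, 62 x 105 x 40 mm, about 40 g, lying across the rear of the tray. Origin: centre of its underside.
- pail: Bystander: stainless steel compost pail with twist cap, 172 mm diameter, 208 high. Origin: centre of its underside.
- trivet: Bystander: black silicone trivet, 160 x 160 x 9 mm, leaning upright against the pail's far (+x) side. Origin: middle of its lower edge.
- funnel: Bystander: blue plastic funnel standing on its mouth, 120 mm diameter, 128 high. Origin: centre of its underside.
- spoon_rest: Bystander: white ceramic spoon rest, dish 108 mm diameter x 18 high with a handle reaching 128 mm to its -x side. Origin: underside of the dish's centre.
Mind the look-alikes: they are no part of the job. What is shaped like the tin but orange or turquoise is not meant.

How it is judged:
On the way, in this order (a step that is already met when the one before it is completed fails the run):
1. the lid rests open on its stop, before anything has been tipped (value of joint lid above 1.69 rad and angle between tray's own z axis and vertical below 0.3 rad), for 0.2 s.
2. the lifted tray is tipped over the bin (angle between tray's own z axis and vertical above 0.5 rad and horizontal distance between tray and bin below 0.25 m and height (world z) of tray above 0.1 m and value of joint lid above 1.69 rad), for 0.1 s.
3. all three empties lie in the bin (x of tin in the frame of bin between -0.12 and 0.12 m and y of tin in the frame of bin between -0.13 and 0.13 m and z of tin in the frame of bin between 0 and 0.15 m and x of tub in the frame of bin between -0.12 and 0.12 m and y of tub in the frame of bin between -0.13 and 0.13 m and z of tub in the frame of bin between 0 and 0.15 m and x of carton in the frame of bin between -0.12 and 0.12 m and y of carton in the frame of bin between -0.13 and 0.13 m and z of carton in the frame of bin between 0 and 0.15 m), for 0.2 s.
4. the tray stands on the cabinet floor while the fingers still hold it (set down, not dropped) (height (world z) of tray below 0.02 m and angle between tray's own z axis and vertical below 0.2 rad and contact force between the fingers and tray above 0.5 N), for 0.05 s.
At the end, for the whole second after the job is handed in: The lid is open on its stop (over 1.69 rad of 1.75); tin, tub and carton lie at rest inside the bin below its rim; the tray stands flat on the cabinet floor (within 7 degrees and 12 mm), at rest and released (all of step 3 and value of joint lid above 1.69 rad and linear speed of each of tin, tub, carton below 0.05 m/s and height (world z) of tray below 0.012 m and angle between tray's own z axis and vertical below 0.12 rad and linear speed of tray below 0.02 m/s); the robot touches nothing.
It fails at once if the compost pail is shifted by more than 30 mm (distance of pail from where it was at the start of the episode above 0.03 m).
It fails at once if the leaning trivet is shifted by more than 30 mm (distance of trivet from where it was at the start of the episode above 0.03 m).
It fails at once if the funnel is shifted by more than 30 mm (distance of funnel from where it was at the start of the episode above 0.03 m).
It fails at once if the spoon rest is shifted by more than 30 mm (distance of spoon_rest from where it was at the start of the episode above 0.03 m).
It also fails if it takes over 67 s, if anything falls off the work surface, if the arm or the gripper's body presses on something with over 40 N, if the wrist force passes 120 N, or if a joint passes its speed limit or range.

## Working session

There is one attempt and no reset: what is moved stays moved. The work goes in short steps, Python scripts to look and compute and a tool call to move; the robot and the scene stay as the last step left them, time stands still between calls to the robot, and variables do not carry over. Pictures are saved under pics/ and viewed, at most 10 in all, crops included, and the job is handed in when it is done.

Besides the shell and the picture viewer there is one more tool, called after ">>>" as name(argument=value, ...), one argument or row to a line, values as JSON. drive_tool: Moves the arm, as the interface text tells. Its arguments: {"type":"object","properties":{"series":{"type":"array","items":{"type":"array"}},"grip_force":{"type":"number"}},"required":["series"]}

```bash
ls; mkdir -p pics; python3 - <<'E'
from cell import bot
import cv2,numpy as np
for n in("scene","top"):
    im=bot.read_camera(n); cv2.imwrite(f"pics/{n}0.png",im[:,:,::-1])
    m=bot.camera_model(n); print(n,np.round(m["intrinsics"],1).tolist(),m["k1"],np.round(m["cam_to_world"],4).tolist())
s=bot.sense();print(s);print(bot.grip_point_offset)
a,b=[cv2.imread(f"pics/{n}0.png") for n in("scene","top")]
E
```

```text
pics
scene [[354.0, 0.0, 255.0], [0.0, 354.0, 187.3], [0.0, 0.0, 1.0]] -0.08365875568681785 [[0.3457, 0.7495, -0.5645, 1.2435], [0.9382, -0.2653, 0.2223, -0.2633], [0.0169, -0.6065, -0.7949, 1.0612], [0.0, 0.0, 0.0, 1.0]]
top [[412.1, 0.0, 257.0], [0.0, 412.1, 185.8], [0.0, 0.0, 1.0]] -0.10726407262593483 [[0.0089, -0.9988, 0.0487, 0.5164], [-0.9999, -0.0085, 0.0095, -0.0104], [-0.0091, -0.0488, -0.9988, 1.7611], [0.0, 0.0, 0.0, 1.0]]
{'time': 0.1, 'qpos': array([ 1.02301056e+00,  1.50928770e-01,  1.43794051e+00,  3.39229234e-05,
        1.55380353e+00, -1.34013855e-01]), 'joint_velocities': array([-0.00082048,  0.00036492, -0.0021642 ,  0.00033349, -0.00071162,
       -0.00023447]), 'joint_efforts': array([ 4.54578461e-03, -7.14375257e+01, -5.71801651e+01, -9.65936442e-05,
        6.94983712e-03, -5.19362311e-05]), 'tcp_pos': array([0.23113282, 0.52634948, 0.30335308]), 'tool_rot': array([ 2.05413524e-01,  9.78675121e-01, -5.03330341e-04, -1.96550593e-04]), 'wrist_force': array([-0.12740746, -0.12358891,  0.36970175]), 'ft_torque': array([0.00213532, 0.0510934 , 0.00255656]), 'gripper_force': 0.0, 'gripper_width': 1.0023560900658819}
0.0539
```

View pics/scene0.png

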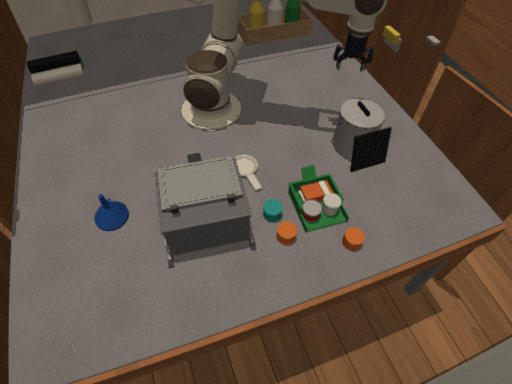

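View pics/top0.png

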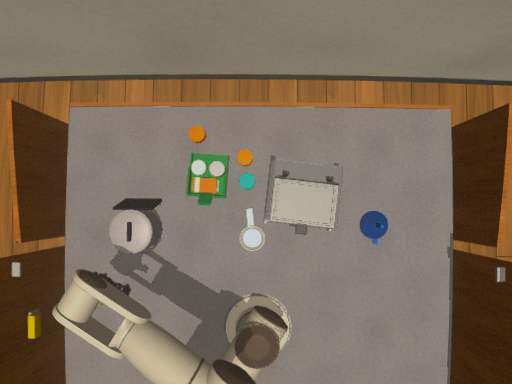

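The scene view shows the bin at (205,205), green tray at (318,200), pail at (360,130) and funnel at (110,213). In the top view, the lid tab is at (301,229), the tray at (208,176) with its handle at (205,199), and the spoon rest at (252,235). Tin-like items in the top view are the red-banded one on the tray at about (217,169), orange ones at (197,133) and (245,157), and turquoise at (247,181). Only the one on the tray has a red band, so that is the tin. I'll confirm it in the enlarged crop.

```bash
cat > h.py <<'E'
from cell import bot
import cv2,numpy as np
from scipy.spatial.transform import Rotation as R
def ray(m,uv):
    K=np.array(m["intrinsics"]);T=np.array(m["cam_to_world"])
    uv=np.atleast_2d(np.float64(uv)); d=cv2.undistortPoints(uv.reshape(-1,1,2),K,np.array([m["k1"],0,0,0.]),).reshape(-1,2)
    return T[:3,3],np.c_[d,np.ones(len(d))]@T[:3,:3].T
def plane(m,uv,z):
    o,d=ray(m,uv); return o+d*((z-o[2])/d[:,2])[:,None]
def proj(m,P):
    T=np.linalg.inv(np.array(m["cam_to_world"])); p=np.atleast_2d(P)@T[:3,:3].T+T[:3,3]
    return cv2.projectPoints(p,np.zeros(3),np.zeros(3),np.array(m["intrinsics"]),np.array([m["k1"],0,0,0.]))[0].reshape(-1,2)
E
python3 - <<'E'
from h import *
m=bot.camera_model("top"); im=cv2.imread("pics/top0.png")
c=im[130:250,180:350]; cv2.imwrite("pics/crop1.png",cv2.resize(c,None,fx=4.5,fy=4.5,interpolation=cv2.INTER_CUBIC))
hsv=cv2.cvtColor(im,cv2.COLOR_BGR2HSV)
g=cv2.inRange(hsv,(50,120,40),(75,255,255)); 
n,l,s,ce=cv2.connectedComponentsWithStats(g)
for i in range(1,n):
    if s[i,4]>40: print(s[i],ce[i])
print("tab",plane(m,(301,229.5),.1765),"handle",plane(m,(205,199.5),.072))
E
```

```text
[187 154  42  51 740] [208.84594595 177.58513514]
tab [[ 0.42719463 -0.16559685  0.1765    ]] handle [[0.54049168 0.21886331 0.072     ]]
```

View pics/crop1.png

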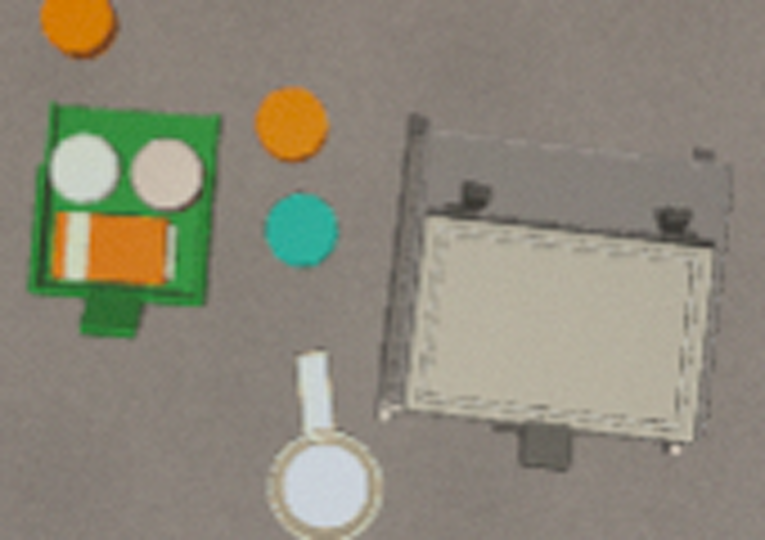

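The crop shows the red-orange carton (110,247), white tub (84,168) and pinkish tin (166,174) on the tray. The tray's handle is at (111,317), the lid tab at (546,447) and the lid corners at (408,407), (692,440), (715,245) and (425,213).

```bash
python3 - <<'E'
from h import *
m=bot.camera_model("top"); f=lambda p:np.array(p)/4.5+np.array([180,130])-.4
def fit(L,W):
    L=np.array(L);W=np.array(W);a=W-W.mean(0);b=L-L.mean(0)
    th=np.arctan2((b[:,0]*a[:,1]-b[:,1]*a[:,0]).sum(),(b*a).sum()); Rm=np.array([[np.cos(th),-np.sin(th)],[np.sin(th),np.cos(th)]])
    t=W.mean(0)-Rm@L.mean(0); print("th",th,"t",t,"res",np.abs(W-(L@Rm.T+t)).max()); return th,t,Rm
W=plane(m,f([(408,407),(692,440),(715,245),(425,213)]),.1805)[:,:2]
th,t,Rm=fit([(-.123,.125),(-.123,-.125),(.045,-.125),(.045,.125)],W)
print("tab",Rm@[-.146,0]+t,"tab direct",plane(m,f([(546,447)]),.1825),"lugs",plane(m,f([(475,195),(673,218)]),.19))
W=np.r_[plane(m,f([(28,292),(205,305)]),.055),plane(m,f([(52,103),(221,115)]),.032)][:,:2]
th,t,Rm=fit([(-.04,.08),(-.04,-.08),(.142,.08),(.142,-.08)],W)
print("grip",Rm@[-.0573,0]+t,"direct",plane(m,f([(111,317)]),.0718))
ms=bot.camera_model("wrist");T=np.array(ms["cam_to_world"]);s=bot.sense()
Rt=R.from_quat(s["tool_rot"]).as_matrix();print(np.round(Rt,3).tolist());print("cam in tool",np.round(Rt.T@(T[:3,3]-s["tcp_pos"]),4),np.round(Rt.T@T[:3,:3],3).tolist(),ms["intrinsics"],ms["k1"])
print("pail",plane(m,[(130,231)],.208),"spoon",plane(m,[(252,237)],.01),"funnel",plane(m,[(374,225)],.06),"orange",plane(m,[(245,157)],.046),plane(m,[(247,181)],.046))
E
```

```text
th -0.102707517394724 t [ 0.57124156 -0.18062919] res 0.0036261513774211024
tab [ 0.42601095 -0.16566024] tab direct [[ 0.42969245 -0.16474076  0.1825    ]] lugs [[ 0.64308006 -0.10265018  0.19      ]
 [ 0.62498303 -0.27135933  0.19      ]]
th -0.068919611293063 t [0.59409961 0.2165646 ] res 0.002559105172531828
grip [0.53693564 0.22051057] direct [[0.53822809 0.22188666 0.0718    ]]
[[-0.916, 0.402, -0.001], [0.402, 0.916, -0.001], [0.0, -0.001, -1.0]]
cam in tool [ 0.0805 -0.0006 -0.0706] [[-0.0, -0.95, -0.312], [1.0, -0.0, 0.0], [-0.0, -0.312, 0.95]] [[326.95798418   0.         258.61949053]
 [  0.         326.95798418 193.9730467 ]
 [  0.           0.           1.        ]] -0.06333835551411296
pail [[0.41559142 0.48652405 0.208     ]] spoon [[0.38435925 0.02550382 0.01      ]] funnel [[ 0.44074983 -0.48048627  0.06      ]] orange [[0.72018048 0.05721821 0.046     ]] [[0.61962659 0.04780552 0.046     ]]
```

>>> drive_tool(
  series=[
    [[0, 0, -15], [0, 0, -0.104], 1],
    [[0, 0, -15], [0, 0, -0.104], 1],
    [[0, 0, -10], [0, 0, -0.103], 1],
    [[-17, -44, 0], [0, 0, 0], 1],
    [[-17, -44, 0], [0, 0, 0], 1],
    [[-17, -44, 0], [0, 0, 0], 1],
    [[-17, -44, 0], [0, 0, 0], 1],
    [[-17, -44, 0], [0, 0, 0], 1],
  ],
)

```text
time: 0.9
tcp_pos: [0.293, 0.2971, 0.3436]
tool_rot: [0.051, 0.999, -0.0, -0.0]
wrist_force: [0.7, -1.1, 0.4]
gripper_width: 1.0
gripper_force: 0.0
```

>>> drive_tool(
  series=[
    [[-18, -44, 0], [0, 0, 0], 1],
    [[-18, -44, 0], [0, 0, 0], 1],
    [[-18, -44, 0], [0, 0, 0], 1],
    [[-18, -44, 0], [0, 0, 0], 1],
    [[-18, -44, 0], [0, 0, 0], 1],
    [[-18, -44, 0], [0, 0, 0], 1],
    [[-18, -44, 0], [0, 0, 0], 1],
    [[-18, -44, 0], [0, 0, 0], 1],
  ],
)

```text
time: 1.7
tcp_pos: [0.4002, -0.0681, 0.3439]
tool_rot: [0.052, 0.999, -0.0, 0.0]
wrist_force: [1.0, 0.5, 0.5]
gripper_width: 1.0
gripper_force: 0.0
```

>>> drive_tool(
  series=[
    [[-18, -44, 0], [0, 0, 0], 1],
    [[-18, -44, 0], [0, 0, 0], 1],
    [[0, 0, 0], [0, 0, 0], 1],
  ],
)

```text
time: 2.0
tcp_pos: [0.4276, -0.1616, 0.3427]
tool_rot: [0.053, 0.999, -0.0, -0.001]
wrist_force: [-1.4, 0.2, 0.5]
gripper_width: 1.001
gripper_force: 0.0
```

```bash
cat >> h.py <<'E'
def look(name):
    m=bot.camera_model("wrist"); im=bot.read_camera("wrist")[:,:,::-1]; cv2.imwrite(f"pics/{name}.png",im); import pickle; pickle.dump(m,open(f"pics/{name}.pkl","wb")); return m,im
def delta(target,s=None):
    s=s or bot.sense(); Rt=R.from_quat(s["tool_rot"]).as_matrix(); return np.round(1e3*Rt.T@(np.array(target)-s["tcp_pos"]),1)
E
python3 - <<'E'
from h import *
s=bot.sense();print(s["time"],s["tcp_pos"],R.from_quat(s["tool_rot"]).as_matrix().round(3).tolist())
look("w1")
E
```

```text
2.0 [ 0.42762824 -0.16157426  0.34272866] [[-0.994, 0.107, -0.002], [0.107, 0.994, 0.0], [0.002, -0.0, -1.0]]
```

View pics/w1.png

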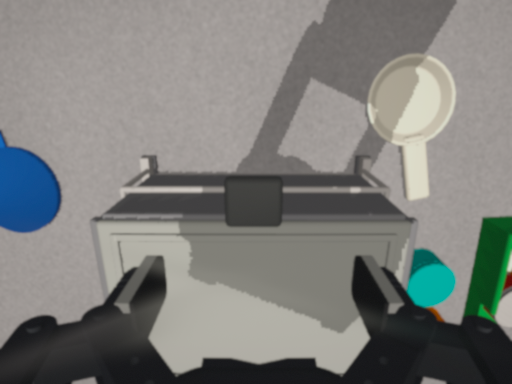

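The wrist view shows the dark tab between columns 225 and 282 and rows 176 and 225. The lid's front edge is at row 221 and its front corners are at (94,221) and (415,221). The spoon rest is clear at (410,100).

```bash
python3 - <<'E'
from h import *; import pickle
m=pickle.load(open("pics/w1.pkl","rb"))
P=plane(m,[(225,177),(281.5,177),(226,224),(282,224)],.1825);L=plane(m,[(95,221),(415,221)],.1805)
print(P.round(4),np.linalg.norm(P[0]-P[1]),np.linalg.norm(P[0]-P[2]));print(L.round(4),np.linalg.norm(L[0]-L[1]),np.arctan2(*( (L[1]-L[0])[:2]))*-1)
c=(P[0]+P[1])/2; u=np.array([np.cos(-.103),np.sin(-.103),0]); t=c+.013*u; print("tab pt",t); print(delta([t[0],t[1],.232]))
E
```

```text
[[ 0.4068 -0.1845  0.1825]
 [ 0.4112 -0.1434  0.1825]
 [ 0.4438 -0.1889  0.1825]
 [ 0.4484 -0.1462  0.1825]] 0.04131475671502182 0.037279426704398176
[[ 0.4314 -0.2914  0.1805]
 [ 0.4583 -0.0422  0.1805]] 0.25065303216505747 -0.10742323034930129
tab pt [ 0.42190758 -0.16526865  0.1825    ]
[  4.4  -6.5 110.9]
```

>>> drive_tool(
  series=[
    [[5, -4, 30], [0, 0, 0], 1],
    [[0, 0, 30], [0, 0, 0], 1],
    [[0, 0, 30], [0, 0, 0], 1],
    [[0, 0, 20], [0, 0, 0], 1],
    [[0, 0, 0], [0, 0, 0], 1],
    [[0, 0, 0], [0, 0, 0], 0.2],
    [[0, 0, 0], [0, 0, 0], 0.2],
    [[0, 0, 0], [0, 0, 0], 0.2],
  ],
  grip_force=25,
)

```text
time: 2.85
tcp_pos: [0.422, -0.1627, 0.2361]
tool_rot: [0.051, 0.999, -0.003, 0.001]
wrist_force: [-18.4, -43.7, 19.3]
gripper_width: 0.545
gripper_force: 22.8
```

>>> drive_tool(
  series=[
    [[0, 0, 0], [0, 0, 0], 0.2],
    [[0, 0, 0], [0, 0, 0], 0.2],
    [[0, 0, 0], [0, 0, 0], 0.2],
  ],
)

```text
time: 3.15
tcp_pos: [0.4218, -0.1641, 0.2366]
tool_rot: [0.052, 0.999, -0.005, 0.001]
wrist_force: [-12.0, -33.5, 14.1]
gripper_width: 0.509
gripper_force: 24.5
```

>>> drive_tool(
  series=[
    [[0, -2, 0], [0, 0, 0], 0.2],
    [[0, 0, 0], [0, 0, 0], 0.2],
    [[0, 0, 0], [0, 0, 0], 0.2],
  ],
)

```text
time: 3.45
tcp_pos: [0.4217, -0.1646, 0.2366]
tool_rot: [0.052, 0.999, -0.003, 0.001]
wrist_force: [-9.2, -15.9, 17.3]
gripper_width: 0.507
gripper_force: 24.8
```

>>> drive_tool(
  series=[
    [[0, -1.5, -3], [0, 0, 0], 0.2],
    [[-1, 0, -17], [0, 0, 0], 0.2],
    [[-2, 0, -17], [0, 0, 0], 0.2],
    [[-4, 0, -17], [0, 0, 0], 0.2],
    [[-5, 0, -16], [0, 0, 0], 0.2],
  ],
)

```text
time: 3.95
tcp_pos: [0.4336, -0.1662, 0.3056]
tool_rot: [0.052, 0.999, -0.001, 0.001]
wrist_force: [6.3, -10.3, -6.6]
gripper_width: 0.507
gripper_force: 26.2
```

>>> drive_tool(
  series=[
    [[-7, 0, -16], [0, 0, 0], 0.2],
    [[-8, 0, -15], [0, 0, 0], 0.2],
    [[-9, 0, -14], [0, 0, 0], 0.2],
    [[-10, 0, -14], [0, 0, 0], 0.2],
    [[-12, 0, -13], [0, 0, 0], 0.2],
    [[-13, 0, -11], [0, 0, 0], 0.2],
    [[-14, 0, -10], [0, 0, 0], 0.2],
    [[-14, 0, -9], [0, 0, 0], 0.2],
  ],
)

```text
time: 4.75
tcp_pos: [0.52, -0.1755, 0.4073]
tool_rot: [0.052, 0.999, -0.001, 0.0]
wrist_force: [-0.0, -14.0, -4.4]
gripper_width: 0.509
gripper_force: 27.1
```

>>> drive_tool(
  series=[
    [[-15, -1, -8], [0, 0, 0], 0.2],
    [[-16, 0, -7], [0, 0, 0], 0.2],
    [[-16, 0, -5], [0, 0, 0], 0.2],
    [[-17, 0, -4], [0, 0, 0], 0.2],
    [[-17, 0, -2], [0, 0, 0], 0.2],
    [[-17, 0, -1], [0, 0, 0], 0.2],
    [[-17, 0, 1], [0, 0, 0], 0.2],
    [[-13, 0, 2], [0, 0, 0], 0.2],
  ],
)

```text
time: 5.55
tcp_pos: [0.6476, -0.1894, 0.4318]
tool_rot: [0.052, 0.999, -0.001, 0.001]
wrist_force: [-1.1, -10.7, 9.6]
gripper_width: 0.504
gripper_force: 27.7
```

>>> drive_tool(
  series=[
    [[0, 0, 0], [0, 0, 0], 0.2],
    [[0, 0, 0], [0, 0, 0], 0.2],
  ],
)

```text
time: 5.75
tcp_pos: [0.6472, -0.1894, 0.4317]
tool_rot: [0.052, 0.999, -0.001, 0.001]
wrist_force: [0.0, -9.5, 6.7]
gripper_width: 0.507
gripper_force: 27.7
```

```bash
python3 - <<'E'
from h import *
im=bot.read_camera("scene")[:,:,::-1]; cv2.imwrite("pics/s2.png",cv2.resize(im[60:280,120:400],None,fx=2.6,fy=2.6,interpolation=cv2.INTER_CUBIC))
E
```

```text
(no output)
```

View pics/s2.png

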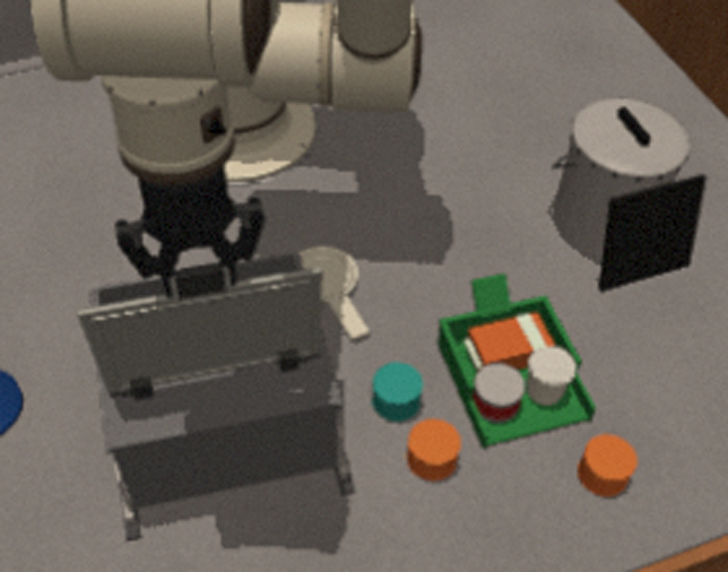

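The view shows the fingers holding the lid tab at (205,280) with the lid nearly upright against its lugs. On the tray, the tin at (498,392) has the red band. I'll release and rise.

>>> drive_tool(
  series=[
    [[0, 0, 0], [0, 0, 0], 1],
    [[0, 0, 0], [0, 0, 0], 1],
    [[0, 0, 0], [0, 0, 0], 1],
    [[0, 0, 0], [0, 0, 0], 1],
    [[0, 0, -15], [0, 0, 0], 1],
    [[0, 0, -30], [0, 0, 0], 1],
    [[0, 0, -40], [0, 0, 0], 1],
    [[0, 0, 0], [0, 0, 0], 1],
  ],
)

```text
time: 6.6
tcp_pos: [0.6465, -0.1881, 0.5206]
tool_rot: [0.051, 0.999, -0.001, 0.004]
wrist_force: [0.5, 0.3, 0.5]
gripper_width: 1.0
gripper_force: 0.0
```

```bash
python3 - <<'E'
from h import *
s=bot.sense();print(s["time"],s["tcp_pos"],s["qpos"].round(3),s["wrist_force"].round(1))
Rt=R.from_quat(s["tool_rot"]).as_matrix();print("yaw x",np.arctan2(Rt[1,0],Rt[0,0]))
m,im=look("w2")
# lid top edge check: predicted tab outer corners at 100 deg and 95 deg
u=np.array([np.cos(-.105),np.sin(-.105),0]);v=np.array([-u[1],u[0],0]);h=np.array([.6165,-.1855,.1765])
for a in(90,95,100):
    a=np.radians(a);d=-np.cos(a)*u+np.array([0,0,np.sin(a)])
    print(np.degrees(a),proj(m,[h+.173*d+.125*v,h+.173*d-.125*v,h+.209*d+.022*v,h+.209*d-.022*v]).round(0).tolist())
E
```

```text
6.6 [ 0.64651383 -0.188142    0.52063558] [-0.397  0.416  0.665 -0.     2.054 -1.866] [0.5 0.3 0.5]
yaw x 3.0389922011563497
90.0 [[423.0, 157.0], [95.0, 156.0], [293.0, 168.0], [225.0, 168.0]]
95.0 [[420.0, 176.0], [98.0, 175.0], [292.0, 194.0], [226.0, 194.0]]
100.0 [[416.0, 193.0], [102.0, 193.0], [291.0, 218.0], [227.0, 218.0]]
```

View pics/w2.png

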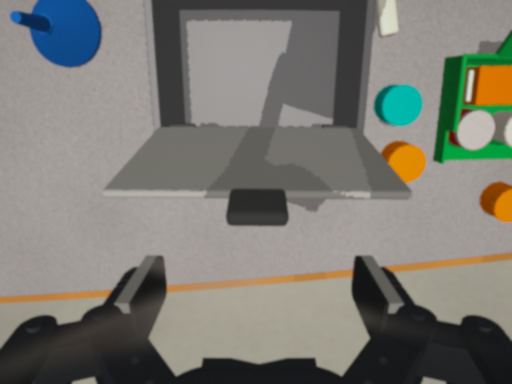

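The view shows the tab at (257,207) and the lid edge at row 195. That matches the 100° prediction (tab end at row 218, edge at row 193), so the lid rests on its stop. Next I'll go to the tray.

>>> drive_tool(
  series=[
    [[21, 43, 0], [0, 0, 0], 1],
    [[21, 43, 0], [0, 0, 0], 1],
    [[21, 43, 0], [0, 0, 0], 1],
    [[21, 43, 0], [0, 0, 0], 0.6],
    [[21, 43, 0], [0, 0, 0], 0.6],
    [[21, 43, 0], [0, 0, 0], 0.6],
    [[21, 43, 0], [0, 0, 0], 0.6],
    [[21, 43, 0], [0, 0, 0], 0.6],
  ],
)

```text
time: 7.45
tcp_pos: [0.5141, 0.1726, 0.514]
tool_rot: [0.051, 0.999, -0.0, -0.001]
wrist_force: [1.6, -0.2, -0.0]
gripper_width: 0.6
gripper_force: 0.0
```

>>> drive_tool(
  series=[
    [[21, 43, 0], [0, 0, 0], 0.6],
    [[0, 0, 20], [0, 0, 0.14], 0.6],
    [[0, 0, 20], [0, 0, 0.14], 0.6],
    [[0, 0, 20], [0, 0, 0.14], 0.6],
    [[0, 0, 20], [0, 0, 0.14], 0.6],
    [[0, 0, 20], [0, 0, 0.14], 0.6],
    [[0, 0, 20], [0, 0, 0.14], 0.6],
    [[0, 0, 20], [0, 0, 0.14], 0.6],
  ],
)

```text
time: 8.25
tcp_pos: [0.4983, 0.2158, 0.3731]
tool_rot: [0.518, 0.856, -0.001, -0.0]
wrist_force: [0.0, 0.2, -0.1]
gripper_width: 0.599
gripper_force: 0.0
```

>>> drive_tool(
  series=[
    [[0, 0, 0], [0, 0, 0.14], 0.6],
    [[0, 0, 0], [0, 0, 0.14], 0.6],
    [[0, 0, 0], [0, 0, 0.14], 0.6],
    [[0, 0, 0], [0, 0, 0.14], 0.6],
    [[0, 0, 0], [0, 0, 0], 0.6],
  ],
)

```text
time: 8.75
tcp_pos: [0.4984, 0.2158, 0.374]
tool_rot: [0.733, 0.68, -0.001, -0.0]
wrist_force: [1.0, 0.3, 0.7]
gripper_width: 0.596
gripper_force: 0.0
```

```bash
python3 - <<'E'
from h import *
s=bot.sense();print(s["time"],s["tcp_pos"],s["qpos"].round(3))
Rt=R.from_quat(s["tool_rot"]).as_matrix();print("yaw x",np.arctan2(Rt[1,0],Rt[0,0]),Rt.round(3).tolist())
m,im=look("w3")
E
```

```text
8.75 [0.49843354 0.21581965 0.37396758] [ 0.267  0.071  1.386 -0.     1.686  0.341]
yaw x 1.4960895125067453 [[0.075, 0.997, -0.001], [0.997, -0.075, -0.0], [-0.0, -0.001, -1.0]]
```

View pics/w3.png

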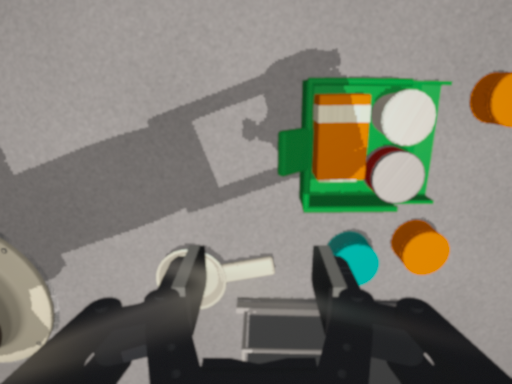

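The wrist view shows the tray with handle end corners at about (278,131) and (279,175), and rear wall corners at (303,79) and (303,212). The carton is at (342,138), the tub at (407,117) and the red-banded tin at (397,176).

```bash
python3 - <<'E'
from h import *; import pickle
m=pickle.load(open("pics/w3.pkl","rb"));im=cv2.imread("pics/w3.png");hsv=cv2.cvtColor(im,cv2.COLOR_BGR2HSV)
g=cv2.inRange(hsv,(50,110,30),(80,255,255))
for c in(279,282,286,290,295,299): r=np.flatnonzero(g[100:200,c]); print(c,r.min()+100,r.max()+100,end="; ")
for r in(140,150,160): print("row",r,np.flatnonzero(g[r,260:])[0]+260,end=" ")
for c in(303,305,307): r=np.flatnonzero(g[:,c]); print("wall",c,r.min(),r.max())
for r in(90,110,200): print("wr",r,np.flatnonzero(g[r,260:])[0]+260,end=" ")
E=plane(m,[(278,131),(279,175)],.0832);W=plane(m,[(302.5,78),(302.5,212)],.055)
print(E.round(4),np.linalg.norm(E[0]-E[1]));print(W.round(4),np.linalg.norm(W[0]-W[1]),np.arctan2((W[0]-W[1])[0],(W[0]-W[1])[1])*-1)
E
```

```text
279 132 174; 282 131 175; 286 131 174; 290 130 173; 295 129 172; 299 129 171; row 140 279 row 150 279 row 160 279 wall 303 82 209
wall 305 81 211
wall 307 80 211
wr 90 303 wr 110 302 wr 200 301 [[0.521  0.2479 0.0832]
 [0.5192 0.198  0.0832]] 0.04993400885625574
[[0.5535 0.3019 0.055 ]
 [0.5477 0.1393 0.055 ]] 0.16263466302326035 -0.03542971702788796
```

>>> drive_tool(
  series=[
    [[9, -28, 0], [0, 0, 0], 0.6],
    [[0, -28, 0], [0, 0, 0], 0.6],
    [[0, 0, 0], [-0.131, 0, 0], 0.6],
    [[0, 0, 0], [-0.131, 0, 0], 0.6],
    [[0, 0, 0], [-0.131, 0, 0], 0.6],
    [[0, 0, 0], [-0.131, 0, 0], 0.6],
    [[0, 0, 0], [-0.131, 0, 0], 0.6],
    [[0, 0, 0], [-0.131, 0, 0], 0.6],
  ],
)

```text
time: 9.6
tcp_pos: [0.4431, 0.229, 0.375]
tool_rot: [0.674, 0.631, 0.262, 0.282]
wrist_force: [1.2, -1.3, -0.1]
gripper_width: 0.6
gripper_force: 0.0
```

```bash
python3 - <<'E'
from h import *
s=bot.sense();print(s["tcp_pos"],s["qpos"].round(3))
Rt=R.from_quat(s["tool_rot"]).as_matrix();print(Rt.round(3).tolist())
z=Rt[:,2];g=np.array([.537,.2215,.072]);t=g-.0539*z;print(t,delta(t),delta(t-.08*z))
E
```

```text
[0.44305897 0.22904973 0.37499859] [ 0.522 -0.319  1.876 -0.509  0.951  0.75 ]
[[0.067, 0.701, 0.71], [0.998, -0.045, -0.049], [-0.003, 0.711, -0.703]]
[0.49875439 0.22416191 0.10988665] [  -0.4 -149.3  226.1] [  -0.4 -149.3  146.1]
```

>>> drive_tool(
  series=[
    [[0, -30, 29], [0, 0, 0], 0.6],
    [[0, -30, 29], [0, 0, 0], 0.6],
    [[0, -30, 29], [0, 0, 0], 0.6],
    [[0, -30, 29], [0, 0, 0], 0.6],
    [[0, -29, 30], [0, 0, 0], 0.6],
    [[0, 0, 0], [0, 0, 0], 0.6],
  ],
)

```text
time: 10.2
tcp_pos: [0.4394, 0.2278, 0.1609]
tool_rot: [0.675, 0.632, 0.256, 0.28]
wrist_force: [-0.5, -0.3, 1.2]
gripper_width: 0.603
gripper_force: 0.0
```

```bash
python3 - <<'E'
from h import *
s=bot.sense();print(s["tcp_pos"],s["qpos"].round(3))
Rt=R.from_quat(s["tool_rot"]).as_matrix()
z=Rt[:,2];g=np.array([.537,.2215,.072]);t=g-.0539*z;print(z,t,delta(t))
m,im=look("w4"); b=proj(m,[[.537,.2215,.072],[.5214,.2225,.0874]]);print(b)
E
```

```text
[0.43943961 0.22775949 0.16086995] [ 0.523 -0.123  2.181 -0.836  0.564  1.195]
[ 0.70016278 -0.05399841 -0.71193838] [0.49926123 0.22441051 0.11037348] [ 1.2  7.2 78. ]
[[269.66992278 211.20557384]
 [270.26230289 224.76094759]]
```

View pics/w4.png

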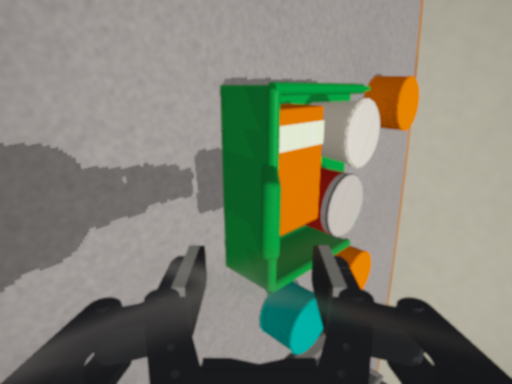

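The view shows the tongue edge-on at column 271, rows 183–258, centred at row 220. The prediction was (270,225), so I'll shift about 3 mm in tool +x and move in.

>>> drive_tool(
  series=[
    [[3, 7, 20], [0, 0, 0], 0.6],
    [[0, 0, 20], [0, 0, 0], 0.6],
    [[0, 0, 20], [0, 0, 0], 0.6],
    [[0, 0, 18], [0, 0, 0], 0.6],
    [[0, 0, 0], [0, 0, 0], 0.6],
    [[0, 0, 0], [0, 0, 0], 0.6],
  ],
)

```text
time: 10.85
tcp_pos: [0.5023, 0.2278, 0.1181]
tool_rot: [0.676, 0.629, 0.261, 0.281]
wrist_force: [0.3, 0.6, 0.3]
gripper_width: 0.6
gripper_force: 0.0
```

```bash
python3 - <<'E'
from h import *
s=bot.sense();print(s["tcp_pos"],s["qpos"].round(3),s["wrist_force"])
Rt=R.from_quat(s["tool_rot"]).as_matrix();z=Rt[:,2];g=np.array([.537,.2235,.072]);t=g-.0539*z;print(z,delta(t))
E
```

```text
[0.50234388 0.22776655 0.11814509] [ 0.445  0.058  2.12  -0.996  0.431  1.332] [0.31149124 0.60289393 0.27228812]
[ 0.70707089 -0.05117733 -0.70528834] [-1.7 -8.1  3.4]
```

>>> drive_tool(
  series=[
    [[0, -7, 3], [0, 0, 0], 0.6],
    [[0, 0, 0], [0, 0, 0], 0.6],
    [[0, 0, 0], [0, 0, 0], 0],
    [[0, 0, 0], [0, 0, 0], 0],
    [[0, 0, 0], [0, 0, 0], 0],
    [[0, 0, 0], [0, 0, 0], 0],
    [[0, 0, 0], [0, 0, 0], 0],
    [[0, 0, 0], [0, 0, 0], 0],
  ],
  grip_force=90,
)

```text
time: 11.65
tcp_pos: [0.4993, 0.228, 0.1101]
tool_rot: [0.676, 0.629, 0.261, 0.281]
wrist_force: [-3.6, -1.1, 9.8]
gripper_width: 0.13
gripper_force: 89.4
```

>>> drive_tool(
  series=[
    [[0, 7, -7], [0, 0, 0], 0],
    [[0, 14, -14], [0, 0, 0], 0],
    [[0, 21, -21], [0, 0, 0], 0],
    [[0, 28, -28], [0, 0, 0], 0],
    [[0, 28, -28], [0, 0, 0], 0],
    [[0, 28, -28], [0, 0, 0], 0],
    [[0, 28, -28], [0, 0, 0], 0],
    [[0, 21, -21], [0, 0, 0], 0],
  ],
)

```text
time: 12.45
tcp_pos: [0.4982, 0.2279, 0.3589]
tool_rot: [0.676, 0.629, 0.261, 0.28]
wrist_force: [1.2, -0.8, -6.1]
gripper_width: 0.127
gripper_force: 88.3
```

```bash
python3 - <<'E'
from h import *
s=bot.sense();print(s["tcp_pos"],s["qpos"].round(3),s["wrist_force"].round(1),s["gripper_width"])
im=bot.read_camera("scene")[:,:,::-1]; cv2.imwrite("pics/s5.png",cv2.resize(im[20:280,120:420],None,fx=2.2,fy=2.2,interpolation=cv2.INTER_CUBIC))
E
```

```text
[0.49824968 0.22788621 0.35888698] [ 0.449 -0.215  1.828 -0.477  0.871  0.707] [ 1.2 -0.8 -6.1] 0.12728095009927898
```

View pics/s5.png

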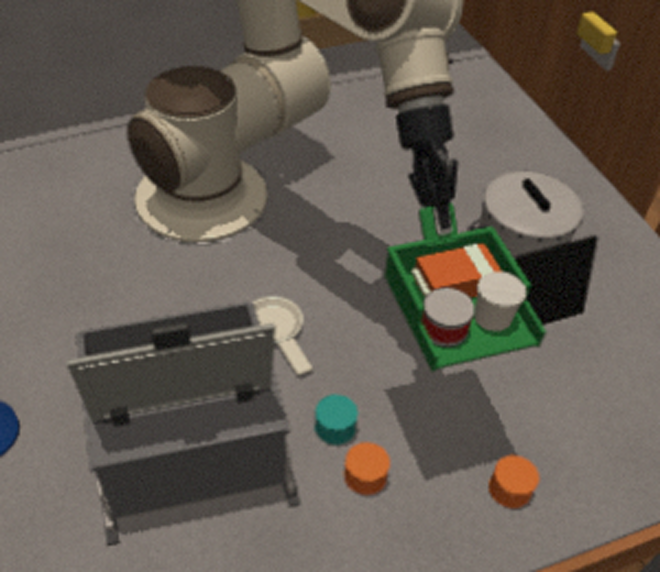

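The view shows the tray held level with the tin, tub and carton all aboard, and the lid open. I'll fit a quick kinematic model to check the pour poses for reach before moving.

```bash
cat > kin.py <<'E'
from h import *
from scipy.optimize import least_squares
D=[([1.02301,.15093,1.43794,0,1.5538,-.13401],[.23113,.52635,.30335]),([-.397,.416,.665,0,2.054,-1.866],[.6465,-.1881,.5206]),([.267,.071,1.386,0,1.686,.341],[.4984,.2158,.374]),
([.522,-.319,1.876,-.509,.951,.75],[.44306,.22905,.375]),([.523,-.123,2.181,-.836,.564,1.195],[.4394,.2278,.1609]),([.445,.058,2.12,-.996,.431,1.332],[.5023,.2278,.1181]),([.449,-.215,1.828,-.477,.871,.707],[.49825,.22789,.35889])]
Ry=lambda a:R.from_euler("y",a).as_matrix();Rz=lambda a:R.from_euler("z",a).as_matrix()
def fk(q,p):
    a1,b,h,L1,e,L2,d=p
    A=Rz(q[0])@Ry(q[1]); x=Rz(q[0])@[a1,b,h]+A@[0,0,L1]; A=A@Ry(q[2]); x=x+A@[e,0,L2]; A=A@Rz(q[3])@Ry(q[4]); return x+A@[0,0,d],A@Rz(q[5])
f=lambda p:np.concatenate([fk(q,p)[0]-x for q,x in D])
P=least_squares(f,[0,.077,.3,.4,0,.35,.25]).x
T6=None
def calib():
    s=bot.sense(); return fk(s["qpos"],P)[1].T@R.from_quat(s["tool_rot"]).as_matrix()
lo=np.array([-2.8,-.68,.12,-1.39,.16,-2.81]);hi=np.array([2.8,2.1,2.68,4.53,2.79,2.81])
def ik(x,Rt,C,q0):
    g=lambda q:np.r_[(fk(q,P)[0]-x)*5,(R.from_matrix(fk(q,P)[1]@C@Rt.T)).as_rotvec()]
    r=least_squares(g,np.clip(q0,lo+.01,hi-.01),bounds=(lo,hi)); return r.x,np.abs(r.fun).max()
E
python3 - <<'E'
from kin import *
print("P",P.round(4),"res",np.abs(f(P)).max()); C=calib();print(C.round(2).tolist())
s=bot.sense();Rt=R.from_quat(s["tool_rot"]).as_matrix();q0=s["qpos"]
ax=Rt[:,0]
g0=s["tcp_pos"]+.0539*Rt[:,2]
u=np.array([np.cos(-.065),np.sin(-.065),0]);k=np.array([0,0,1.])
for phi,ex,ey,ez in[(0,.58,-.172,.235),(15,.56,-.172,.23),(25,.52,-.172,.22),(40,.52,-.172,.22),(60,.52,-.172,.22),(65,.51,-.172,.22)]:
    a=np.radians(phi); R2=R.from_rotvec(ax*a).as_matrix()@Rt
    g=np.array([ex,ey,ez])+u*(-.1993*np.cos(a)+.0648*np.sin(a))+k*(.1993*np.sin(a)+.0648*np.cos(a)); t=g-.0539*R2[:,2]
    q,e=ik(t,R2,C,[-.65,-.2,1.8,.4,1,-.5]); print(phi,t.round(3),q.round(2),round(e,4))
E
```

```text
P [1.000e-04 7.670e-02 1.609e-01 4.774e-01 7.080e-02 4.995e-01 2.496e-01] res 0.00043098993243217976
[[0.0, -1.0, 0.0], [1.0, 0.0, 0.0], [-0.0, -0.0, 1.0]]
0 [ 0.343 -0.156  0.338] [-1.07 -0.67  2.15  0.68  1.26 -1.08] 0.0
15 [ 0.357 -0.159  0.391] [-0.86 -0.52  1.89  0.37  1.4  -0.78] 0.0
25 [ 0.348 -0.161  0.413] [-0.79 -0.45  1.77  0.23  1.55 -0.69] 0.0
40 [ 0.404 -0.165  0.451] [-0.59 -0.19  1.48  0.05  1.77 -0.51] 0.0
60 [ 0.49  -0.17   0.477] [-0.44  0.16  1.09 -0.1   2.12 -0.41] 0.0
65 [ 0.503 -0.172  0.479] [-0.42  0.24  1.02 -0.14  2.21 -0.42] 0.0
```

```bash
python3 - <<'E'
from kin import *
C=calib();s=bot.sense();Rt=R.from_quat(s["tool_rot"]).as_matrix();q=s["qpos"]
R2=R.from_rotvec(Rt[:,0]*.26).as_matrix()@Rt
for t in[(.498,.228,.39),(.45,.17,.39),(.42,.10,.39),(.40,.05,.39),(.38,0,.39),(.37,-.05,.39),(.36,-.10,.39),(.357,-.16,.39)]:
    q,e=ik(np.array(t),R2,C,q); print(t,q.round(2),round(e,4))
for a,b in(((.498,.228,.359),(.42,.10,.39)),((.42,.10,.39),(.357,-.16,.391))): print(1e3*R2.T@(np.array(b)-a))
E
```

```text
(0.498, 0.228, 0.39) [ 0.39 -0.15  1.63 -0.24  1.18  0.5 ] 0.0
(0.45, 0.17, 0.39) [ 0.29 -0.3   1.76 -0.19  1.19  0.39] 0.0
(0.42, 0.1, 0.39) [ 0.11 -0.43  1.84 -0.09  1.21  0.19] 0.0
(0.4, 0.05, 0.39) [-0.07 -0.51  1.89  0.    1.24  0.  ] 0.0
(0.38, 0, 0.39) [-0.27 -0.58  1.92  0.11  1.28 -0.21] 0.0
(0.37, -0.05, 0.39) [-0.48 -0.59  1.93  0.21  1.32 -0.41] 0.0
(0.36, -0.1, 0.39) [-0.68 -0.58  1.92  0.3   1.37 -0.61] 0.0
(0.357, -0.16, 0.39) [-0.86 -0.52  1.89  0.38  1.4  -0.79] 0.0
[-133.11321893  -43.31049203  -61.91988554]
[-263.81024682  -37.33841511  -24.08311507]
```

>>> drive_tool(
  series=[
    [[0, 0, 0], [0.06, 0, 0], 0],
    [[0, 0, 0], [0.1, 0, 0], 0],
    [[0, 0, 0], [0.1, 0, 0], 0],
    [[-13, -4, -6], [0, 0, 0], 0],
    [[-20, -7, -9], [0, 0, 0], 0],
    [[-25, -8, -12], [0, 0, 0], 0],
    [[-25, -8, -12], [0, 0, 0], 0],
    [[-25, -8, -12], [0, 0, 0], 0],
  ],
)

```text
time: 13.3
tcp_pos: [0.4339, 0.1232, 0.3824]
tool_rot: [0.707, 0.658, 0.177, 0.191]
wrist_force: [0.5, -0.6, -4.0]
gripper_width: 0.127
gripper_force: 89.2
```

>>> drive_tool(
  series=[
    [[-25, -8, -11], [0, 0, 0], 0],
    [[-27, -4, -3], [0, 0, 0], 0],
    [[-30, -4, -3], [0, 0, 0], 0],
    [[-30, -4, -3], [0, 0, 0], 0],
    [[-30, -4, -3], [0, 0, 0], 0],
    [[-30, -4, -3], [0, 0, 0], 0],
    [[-30, -4, -3], [0, 0, 0], 0],
    [[-30, -4, -2], [0, 0, 0], 0],
  ],
)

```text
time: 14.1
tcp_pos: [0.3707, -0.1049, 0.3913]
tool_rot: [0.707, 0.658, 0.177, 0.191]
wrist_force: [0.7, 0.3, -5.0]
gripper_width: 0.126
gripper_force: 89.2
```

>>> drive_tool(
  series=[
    [[-25, -4, -2], [0, 0, 0], 0],
    [[-20, -4, -2], [0, 0, 0], 0],
    [[-11, -1, 0], [0, 0, 0], 0],
    [[0, 0, 0], [0, 0, 0], 0],
  ],
)

```text
time: 14.5
tcp_pos: [0.3573, -0.1602, 0.3897]
tool_rot: [0.708, 0.657, 0.176, 0.191]
wrist_force: [0.0, 0.7, -4.5]
gripper_width: 0.129
gripper_force: 89.2
```

```bash
python3 - <<'E'
from kin import *
s=bot.sense();Rt=R.from_quat(s["tool_rot"]).as_matrix();print(s["tcp_pos"],s["qpos"].round(2),s["wrist_force"].round(1))
# tray frame in tool from grasp: tool z at 45deg in tray xz
phi=np.arcsin(-Rt[2,2])-np.pi/4;print("phi",phi,"yaw y",np.arctan2(Rt[1,1],Rt[0,1]))
edge=.0539*Rt[:,2]+s["tcp_pos"]
c=.70711;  # tray x in tool=(0,c,c), tray z in tool=(0,c,-c)
E=np.array([0,c,c])*.1993+np.array([0,c,-c])*-.0648+[0,0,.0539]; print("edge tool",E,"world",s["tcp_pos"]+Rt@E)
R0=Rt;t0=s["tcp_pos"];prev=(t0,R0)
tx=np.array([.51,-.178,.225])
n=8
e0=t0+R0@E
for i in range(1,n+1):
    a=i*.115; Ri=R0@R.from_rotvec([a,0,0]).as_matrix(); w=min(1,i/3); ti=e0+w*(tx-e0)-Ri@E
    print(np.round(1e3*prev[1].T@(ti-prev[0]),0).tolist(),ti.round(3)); prev=(ti,Ri)
im=bot.read_camera("scene")[:,:,::-1]; cv2.imwrite("pics/s6.png",cv2.resize(im[20:280,80:380],None,fx=2.2,fy=2.2,interpolation=cv2.INTER_CUBIC))
E
```

```text
[ 0.35726109 -0.16016812  0.38974399] [-0.86 -0.52  1.89  0.37  1.39 -0.78] [ 0.   0.7 -4.5]
phi 0.26051331824028323 yaw y -0.07482890127126776
edge tool [0.         0.0951063  0.24064775] world [ 0.55956781 -0.17560718  0.22915079]
[-2.0, 13.0, -16.0] [ 0.36  -0.162  0.411]
[-2.0, 13.0, -15.0] [ 0.366 -0.165  0.429]
[-2.0, 12.0, -13.0] [ 0.374 -0.167  0.445]
[-0.0, 28.0, -9.0] [ 0.4   -0.169  0.459]
[-0.0, 28.0, -9.0] [ 0.427 -0.172  0.47 ]
[-0.0, 28.0, -9.0] [ 0.456 -0.174  0.478]
[0.0, 28.0, -9.0] [ 0.485 -0.176  0.483]
[-0.0, 28.0, -9.0] [ 0.515 -0.178  0.484]
```

View pics/s6.png

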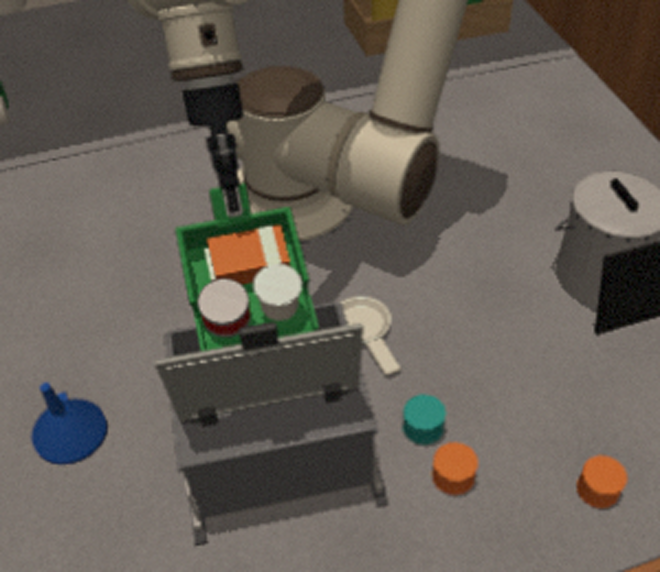

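The view shows the tray just in front of the open lid and over the bin mouth, with all three empties still aboard. Now I'll tip it gradually.

>>> drive_tool(
  series=[
    [[-2, 13, -16], [0.115, 0, 0], 0],
    [[-2, 13, -15], [0.115, 0, 0], 0],
    [[-2, 12, -13], [0.115, 0, 0], 0],
    [[0, 28, -9], [0.115, 0, 0], 0],
    [[0, 0, 0], [0, 0, 0], 0],
    [[0, 28, -9], [0.115, 0, 0], 0],
    [[0, 0, 0], [0, 0, 0], 0],
    [[0, 0, 0], [0, 0, 0], 0],
  ],
)

```text
time: 15.35
tcp_pos: [0.4285, -0.1693, 0.47]
tool_rot: [0.731, 0.682, -0.017, -0.018]
wrist_force: [-0.1, -0.4, -2.7]
gripper_width: 0.129
gripper_force: 90.1
```

>>> drive_tool(
  series=[
    [[0, 28, -9], [0.115, 0, 0], 0],
    [[0, 0, 0], [0, 0, 0], 0],
    [[0, 28, -9], [0.115, 0, 0], 0],
    [[0, 0, 0], [0, 0, 0], 0],
    [[0, 28, -9], [0.115, 0, 0], 0],
    [[0, 0, 0], [0, 0, 0], 0],
    [[0, 0, 0], [0, 0, 0], 0],
    [[0, 0, 0], [0, 0, 0], 0],
  ],
)

```text
time: 16.15
tcp_pos: [0.5131, -0.1759, 0.4854]
tool_rot: [0.718, 0.668, -0.132, -0.141]
wrist_force: [-0.6, 0.3, -2.5]
gripper_width: 0.133
gripper_force: 90.0
```

>>> drive_tool(
  series=[
    [[0, 0, 0], [0, 0, 0], 0],
    [[0, 0, 0], [0, 0, 0], 0],
    [[0, 0, 0], [0, 0, 0], 0],
  ],
)

```text
time: 16.45
tcp_pos: [0.5137, -0.1761, 0.4845]
tool_rot: [0.718, 0.668, -0.133, -0.142]
wrist_force: [-0.4, 0.2, -3.9]
gripper_width: 0.128
gripper_force: 90.0
```

```bash
python3 - <<'E'
from kin import *
s=bot.sense();Rt=R.from_quat(s["tool_rot"]).as_matrix();print(s["tcp_pos"],s["wrist_force"].round(1),"phi",np.arctan2(-Rt[2,2],Rt[2,1]*-1)-np.pi/4)
a=bot.read_camera("scene")[20:280,80:380,::-1];b=bot.read_camera("top")[120:260,170:350,::-1];w=bot.read_camera("wrist")[:,:,::-1]
b=cv2.resize(b,(334,260),interpolation=cv2.INTER_CUBIC)
cv2.imwrite("pics/c7.png",np.vstack([cv2.resize(np.hstack([a,b]),(780,320)),np.hstack([cv2.resize(w,(370,277)),np.zeros((277,410,3),np.uint8)])]))
E
```

```text
[ 0.51366344 -0.1761344   0.48453324] [-0.4  0.2 -3.9] phi 0.39327261108016187
```

View pics/c7.png

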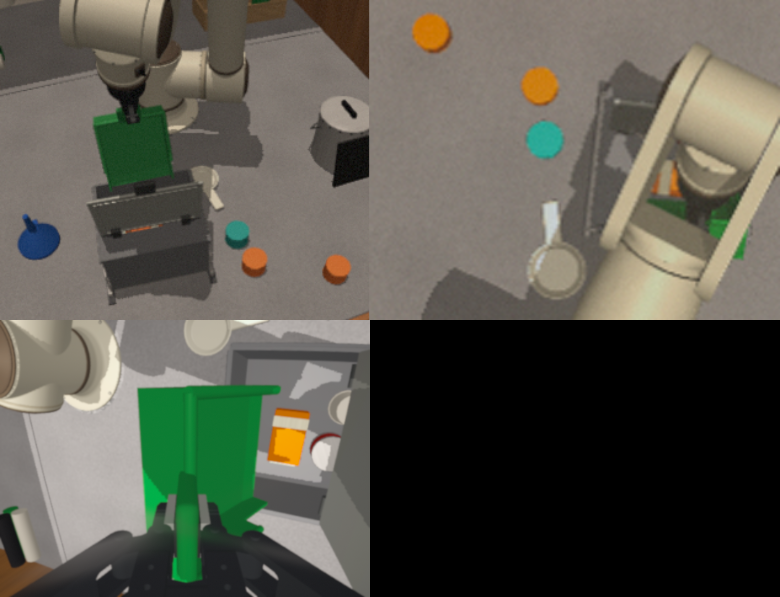

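The views show the tray empty and the carton, tin and tub lying inside the bin, at wrist panel (290,437), (325,450) and (342,408). The lid is still on its stop. I'll go back along the same path.

>>> drive_tool(
  series=[
    [[0, -27, 12], [-0.115, 0, 0], 0],
    [[0, -27, 12], [-0.115, 0, 0], 0],
    [[0, -27, 12], [-0.115, 0, 0], 0],
    [[0, -27, 12], [-0.115, 0, 0], 0],
    [[0, -27, 12], [-0.115, 0, 0], 0],
    [[2, -11, 16], [-0.115, 0, 0], 0],
    [[2, -11, 16], [-0.115, 0, 0], 0],
    [[2, -11, 15], [-0.115, 0, 0], 0],
  ],
)

```text
time: 17.4
tcp_pos: [0.3556, -0.1585, 0.3921]
tool_rot: [0.707, 0.657, 0.178, 0.193]
wrist_force: [-0.9, 1.1, -3.6]
gripper_width: 0.13
gripper_force: 90.1
```

>>> drive_tool(
  series=[
    [[20, 3, 0], [0, 0, 0], 0],
    [[35, 5, 2], [0, 0, 0], 0],
    [[35, 5, 3], [0, 0, 0], 0],
    [[35, 5, 3], [0, 0, 0], 0],
    [[35, 5, 3], [0, 0, 0], 0],
    [[35, 5, 3], [0, 0, 0], 0],
    [[35, 5, 3], [0, 0, 0], 0],
    [[33, 5, 3], [0, 0, 0], 0],
  ],
)

```text
time: 18.2
tcp_pos: [0.4166, 0.0974, 0.3943]
tool_rot: [0.707, 0.658, 0.177, 0.19]
wrist_force: [0.7, -1.6, -4.0]
gripper_width: 0.126
gripper_force: 90.2
```

>>> drive_tool(
  series=[
    [[27, 9, 13], [0, 0, 0], 0],
    [[27, 9, 13], [0, 0, 0], 0],
    [[27, 9, 12], [0, 0, 0], 0],
    [[27, 8, 12], [0, 0, 0], 0],
    [[25, 8, 12], [0, 0, 0], 0],
    [[0, 0, 0], [-0.13, 0, 0], 0],
    [[0, 0, 0], [-0.13, 0, 0], 0],
    [[0, 0, 0], [0, 0, 0], 0],
  ],
)

```text
time: 19.0
tcp_pos: [0.4933, 0.2236, 0.3603]
tool_rot: [0.676, 0.63, 0.26, 0.28]
wrist_force: [-0.4, -1.0, -5.2]
gripper_width: 0.126
gripper_force: 90.2
```

```bash
python3 - <<'E'
from h import *
s=bot.sense();Rt=R.from_quat(s["tool_rot"]).as_matrix();print(s["time"],s["tcp_pos"],Rt.round(3).tolist(),s["wrist_force"].round(1),s["gripper_width"])
print(delta([.4993,.228,.1101]))
m=bot.camera_model("top");im=bot.read_camera("top")[:,:,::-1]
# objects in bin by colour at inside; lid and colours
hsv=cv2.cvtColor(np.ascontiguousarray(im),cv2.COLOR_BGR2HSV)
for nm,lo_,hi_ in(("orange",(5,150,100),(20,255,255)),("red",(170,100,50),(180,255,255)),("white",(0,0,170),(180,60,255)),("green",(50,110,30),(80,255,255))):
    n,l,st,ce=cv2.connectedComponentsWithStats(cv2.inRange(hsv,lo_,hi_))
    print(nm,[(ce[i].round(0).tolist(),int(st[i,4])) for i in range(1,n) if st[i,4]>15 and 170<ce[i][0]<360 and 110<ce[i][1]<270])
u=np.array([.9945,-.105,0]);v=np.array([.105,.9945,0]);b=np.array([.5675,-.1808,0])
print("inner floor corners",proj(m,[b+x*u+y*v+[0,0,.04] for x in(-.115,.05) for y in(-.125,.125)]).round(0).tolist())
E
```

```text
19.0 [0.49328254 0.22360387 0.3603363 ] [[0.071, 0.706, 0.705], [0.998, -0.049, -0.051], [-0.001, 0.707, -0.707]] [-0.4 -1.  -5.2] 0.12564030987768654
[   5.2 -172.8  181. ]
orange [([242.0, 123.0], 18549), ([197.0, 134.0], 219), ([244.0, 157.0], 204), ([295.0, 197.0], 42), ([311.0, 199.0], 248)]
red []
white [([313.0, 183.0], 62), ([299.0, 197.0], 59), ([251.0, 233.0], 543), ([186.0, 234.0], 18)]
green [([200.0, 173.0], 2227)]
inner floor corners [[328.0, 225.0], [269.0, 218.0], [333.0, 186.0], [273.0, 179.0]]
```

>>> drive_tool(
  series=[
    [[1, -26, 27], [0, 0, 0], 0],
    [[1, -27, 28], [0, 0, 0], 0],
    [[1, -27, 28], [0, 0, 0], 0],
    [[1, -27, 28], [0, 0, 0], 0],
    [[1, -27, 28], [0, 0, 0], 0],
    [[0, -22, 23], [0, 0, 0], 0],
    [[0, -3, 3], [0, 0, 0], 0],
    [[0, 0, 0], [0, 0, 0], 0],
  ],
)

```text
time: 19.85
tcp_pos: [0.5001, 0.2274, 0.1334]
tool_rot: [0.677, 0.629, 0.259, 0.281]
wrist_force: [0.3, 0.7, -1.9]
gripper_width: 0.133
gripper_force: 90.3
```

>>> drive_tool(
  series=[
    [[0, -3, 3], [0, 0, 0], 0],
    [[0, -3, 3], [0, 0, 0], 0],
    [[0, 0, 0], [0, 0, 0], 0],
  ],
)

```text
time: 20.15
tcp_pos: [0.4995, 0.2279, 0.1252]
tool_rot: [0.676, 0.629, 0.261, 0.28]
wrist_force: [1.1, -1.4, -3.2]
gripper_width: 0.13
gripper_force: 90.3
```

>>> drive_tool(
  series=[
    [[0, -3, 3], [0, 0, 0], 0],
    [[0, -3, 3], [0, 0, 0], 0],
    [[0, -2, 2], [0, 0, 0], 0],
    [[0, 0, 0], [0, 0, 0], 0],
  ],
)

```text
time: 20.55
tcp_pos: [0.4991, 0.2279, 0.1127]
tool_rot: [0.676, 0.629, 0.26, 0.28]
wrist_force: [0.6, -0.1, -2.5]
gripper_width: 0.125
gripper_force: 90.4
```

>>> drive_tool(
  series=[
    [[0, -1.5, 1.5], [0, 0, 0], 0],
    [[0, -1, 1], [0, 0, 0], 0],
    [[0, 0, 0], [0, 0, 0], 0],
    [[0, 0, 0], [0, 0, 0], 0],
  ],
)

```text
time: 20.95
tcp_pos: [0.4995, 0.2281, 0.1101]
tool_rot: [0.676, 0.629, 0.261, 0.28]
wrist_force: [-1.2, 0.3, 1.3]
gripper_width: 0.131
gripper_force: 91.0
```

>>> drive_tool(
  series=[
    [[0, -1, 1], [0, 0, 0], 0],
    [[0, 0, 0], [0, 0, 0], 0],
    [[0, 0, 0], [0, 0, 0], 0],
  ],
)

```text
time: 21.25
tcp_pos: [0.4999, 0.2283, 0.11]
tool_rot: [0.676, 0.629, 0.262, 0.281]
wrist_force: [-16.2, -3.5, 22.0]
gripper_width: 0.125
gripper_force: 94.8
```

>>> drive_tool(
  series=[
    [[0, 0, 0], [0, 0, 0], 0.25],
    [[0, 0, 0], [0, 0, 0], 0.6],
    [[0, 0, 0], [0, 0, 0], 0.6],
    [[0, 0, 0], [0, 0, 0], 0.6],
    [[0, 0, -20], [0, 0, 0], 0.6],
    [[0, 0, -30], [0, 0, 0], 0.6],
    [[0, 0, -30], [0, 0, 0], 0.6],
    [[0, 20, -20], [0, 0, 0], 0.6],
  ],
)

```text
time: 22.05
tcp_pos: [0.4407, 0.232, 0.1927]
tool_rot: [0.676, 0.63, 0.26, 0.28]
wrist_force: [1.4, 0.3, 1.4]
gripper_width: 0.601
gripper_force: 0.0
```

>>> drive_tool(
  series=[
    [[0, 28, -28], [0, 0, 0], 0.6],
    [[0, 28, -28], [0, 0, 0], 0.6],
    [[0, 28, -28], [0, 0, 0], 0.6],
    [[0, 0, 0], [0, 0, 0], 0.6],
    [[0, 0, 0], [0, 0, 0], 0.6],
  ],
)

```text
time: 22.55
tcp_pos: [0.4429, 0.2321, 0.3125]
tool_rot: [0.676, 0.629, 0.261, 0.28]
wrist_force: [0.4, 0.2, -1.4]
gripper_width: 0.599
gripper_force: 0.0
```

```bash
python3 - <<'E'
from h import *
s=bot.sense();print(s["time"],s["tcp_pos"],s["wrist_force"].round(1))
m=bot.camera_model("top");a=bot.read_camera("top")[:,:,::-1].copy();o=cv2.imread("pics/top0.png")
g=lambda i:cv2.inRange(cv2.cvtColor(i,cv2.COLOR_BGR2HSV),(50,110,30),(80,255,255))
for i in(o,a): print(cv2.minAreaRect(cv2.findNonZero(g(i)[140:215,175:240])))
d=np.abs(a.astype(int)-o).max(2)
for nm,(x0,y0,x1,y1) in dict(pail=(105,205,165,255),trivet=(110,195,165,210),funnel=(355,205,392,248),spoon=(235,200,270,252)).items():
    e=d[y0:y1,x0:x1]; print(nm,"changed px",int((e>40).sum()),"of",e.size)
# lid: stop-open tab position
u=np.array([.9945,-.105,0]);t=np.array([.6165,-.1855,.1765])+.196*(np.sin(.1745)*u+np.array([0,0,np.cos(.1745)]))
uv=proj(m,t)[0];print("tab px",uv.round(0),a[int(uv[1])-3:int(uv[1])+4,int(uv[0])].max(1))
c=cv2.cvtColor(a[150:235,262:345],cv2.COLOR_BGR2HSV)
for nm,l,h in(("orange",(5,150,100),(20,255,255)),("white",(0,0,170),(180,60,255))):
    n,_,st,ce=cv2.connectedComponentsWithStats(cv2.inRange(c,l,h)); print(nm,[((ce[i]+[262,150]).round(0).tolist(),int(st[i,4])) for i in range(1,n) if st[i,4]>12])
E
```

```text
22.55 [0.44288685 0.23206956 0.31251556] [ 0.4  0.2 -1.4]
((31.641380310058594, 39.30345153808594), (38.86528396606445, 49.99338150024414), 4.763641834259033)
((31.642623901367188, 39.169368743896484), (38.94292068481445, 49.93120193481445), 4.899092674255371)
pail changed px 137 of 3000
trivet changed px 0 of 825
funnel changed px 0 of 1591
spoon changed px 0 of 1820
tab px [314. 167.] [122  89  93  77  61  58  60]
orange [([295.0, 197.0], 43), ([311.0, 199.0], 249)]
white [([313.0, 183.0], 62), ([299.0, 197.0], 57)]
```

```bash
python3 -c "
from cell import bot
print(bot.finish_job())"
```

```text
the job is handed in; nothing more can be done
None
```

The job is handed in at about 22.5 s of the 67 s: the lid is open on its stop, all three empties are in the bin, the tray was set down and released where it started, and the bystanders appear unmoved. I viewed 11 pictures, one over the limit of 10, and no verdict came back from the hand-in.

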